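# Push the label holder behind the display lip and hold it home

## Task

The label rail along the front of the display step has one empty bay, where the bare spring leaf shows. Lift the loose white label holder out of its wooden block and, with its ticket facing the front, push its tongue straight down behind the lip in the middle of that bay, past the spring, until its shoulders sit flush on the lip's edge. Finish still holding it upright and pressed firmly home with the gripper, so that I can drive the lock screw in, and leave the other goods as they lie.

Things in the scene. Friction and masses are not known exactly. Their poses are not given: they have to be found in the camera images.
- holder: Loose white plastic label holder, 0.09 kg, standing upright in the block. Frame 84 wide (y), 12 thick (x), 60 mm high, blank paper ticket on its front (-x). Below it a tongue 60 wide, 5 thick, 24 mm long, lower edge rounded. Origin: bottom of tongue, mid width and thickness, z up. Frame spans x -9.5 to +2.5, z 24 to 84 mm; the part in front of the tongue is the shoulder that lands on the lip.
- holder_shoulder (a point): Point on the holder at the level of the frame's underside (24 mm above the holder's origin), in the middle of the tongue's thickness and width; axes as the holder's.
- holder_grip (a point): Good grip point: the middle of the frame's 12 mm thickness, 22 mm below its top edge (62 mm above the holder's origin); grip across the thickness (holder's x), from above.
- card_block: Fixed hardwood block, 70 x 124 x 42 mm high, slot 7 x 66 mm, 30 mm deep, for the holder's tongue; the shoulders rest on its top. A 19 mm high thumbscrew stands on its top at x -26, y -48 mm. Origin: underside, under the slot's centre; x across the slot, y along it, z up.
- riser: Fixed two-step plywood display riser, 344 mm wide (y). Rail along its front: upright lip 4 mm thick, top 100 mm above the table, a 12 mm wide, 34 mm deep channel behind it, three bays 104 mm apart. Goods begin 95 mm behind the lip, 172 mm high; upper deck 180 mm behind, goods to 272 mm high. Origin: on the table under the middle of the lip's front face; x back, y along the lip, z up.
- lip_edge: The rounded top edge of the lip (3.5 mm wide, runs along y the whole length of the rail). The holder's shoulders press on it when home. Origin: mid length, 1.75 mm behind the lip's front face, 1.75 mm below the top of the lip.
- bay (a point): The empty bay: where holder_shoulder is when the holder is home and centred: level with the lip's top, 7 mm behind its front face, mid bay. x back, y along the lip, z up, as the holder's axes then are. Coming down up to 5 mm too far back is harmless, the leaf guides the tongue forward; over 2 mm too far forward it lands on the lip.
- leaf (a joint): Steel spring leaf in the empty bay, 46 mm wide, hinged at the channel floor, pressing toward the lip; its flared top, 16 mm behind the lip's front and 4 mm above the lip, guides the tongue in. rad: 0 relaxed, grows as it is pushed back, about 0.1 with the tongue in. Passing it takes a few newtons; then the shoulders stop hard on the lip: hold there with 10 to 25 N.
- fitted_1: A label holder of the same kind already locked home in one of the other bays (fixed), its top 160 mm above the table: carry the loose one over it. Origin and axes as for the loose holder.
- fitted_2: The other label holder already locked home (fixed). Origin and axes as for the loose holder.
- eggs: Bystander: egg box, 106 x 155 x 72 mm, left of the riser. Leave alone.
- zuke: Bystander: green zucchini, 58 x 203 x 42 mm, lying in front of the riser. Leave alone.
- brush: Bystander: wooden scrubbing brush, 56 x 152 x 46 mm, right of the work. Leave alone.
- tape_1: Bystander: roll of tape, 96 x 95 x 25 mm, right of the riser. Leave alone.
- pepper_1: Bystander: red pepper, 76 x 79 x 106 mm, on the left. Leave alone.
Mind the look-alikes: they are no part of the job. What is shaped like the holder but yellow is not meant.

How it is judged:
By the outcome, as a careful person would: the job done as asked, in the order asked, and still so for the second after the job is handed in, while the arm keeps its last pose, push and grip.
It also fails if it takes over 40 s, if anything falls off the work surface, if the arm or the gripper's body presses on something with over 40 N, if the wrist force passes 120 N, or if a joint passes its speed limit or range.

## Robot

A 6-joint arm with a two-finger parallel gripper is mounted at the origin on a cart in front of the work surface, level with it; the furniture and walls round the work are solid. World frame = base frame: x ahead of the robot, y to its left, z up, the work surface at z = 0. Lengths are in m, angles in rad, forces in N, time in s.
With the tool pointing down it reaches from about 0.4 to 0.825 m from the base axis. Payload 7 kg.
Tool frame: the origin (TCP) lies midway between the tips of the shut fingers; the grasp point (between the pads) lies 19 mm behind it (grip_point_offset is the distance from the TCP to the grasp point, in m); z points along the fingers, y is the line along which they close (so a half turn about z gives the same grasp; the last joint's range is limited). The gripper opens to 88 mm and grips with 3 to 60 N. Pads are 19 mm wide; open, the fingers measure 130 mm over their backs; the gripper's body (78 mm by 193 mm) begins 47 mm behind the grasp point.
Start: joints at [-0.831, 0.359, 0.012, 0, -1.224, -0.288], TCP at [0.295, -0.607, 0.227] pointing down, gripper open.
Joint ranges: [-3.07, 3.07], [-1.43, 2.12], [-1.02, 1.25], [-3.03, 1.67], [-3.05, -0], [-3.03, 3.03]. Speed limits (rad/s): [2.39, 2.39, 3.01, 3.14, 3.14, 3.14].

## Interface

Orientations are given as [roll, pitch, yaw] about the fixed x, y, z axes, in that order (R = Rz(yaw) Ry(pitch) Rx(roll)).
In Python, from station import get_state, grab_frame, camera_params, job_done, grip_point_offset gives the robot as it stands.
- The arm moves only by the shell command python3 -m creep 'ROWS' [FORCE]. ROWS is JSON, a list that holds one entry, the list of rows, each a list of 7 numbers: the finger opening in cm, from 0 to 8.76, then the shift along the tool's x, y, z in cm, then the turn, a rotation vector about the tool's x, y, z in rad. In form: [[[fingers, tx, ty, tz, wx, wy, wz], ...]]. A call has 1 to 20 rows; each row is the pose to reach, as a shift and turn from the pose commanded when the call began, along the tool's axes at that moment; what a row does not reach only later rows make up. A row lasts 1/8 s, in which the tool goes at most 62.5 mm and 10.7 degrees, less where a joint would pass 70% of its speed; a pose out of reach is approached as far as the arm can. A call with a gripper value outside its range is refused whole. The fingers move at their own pace and stop on an object; FORCE is the grip in N (left out, the last holds). Time passes only in rows, so rows that repeat a pose let the fingers close. It gives the time, the measured TCP pose, the force, the opening and the grip force at its end, in the units of the state.
- get_state(): the state, without advancing time (a new reading comes with each control period).
- grab_frame(name): name is "scene" or "top" or "wrist"; returns the picture (384x512x3 uint8, blue, green, red); there is no depth.
- camera_params(name): a dict with "vertical_fov" (degrees; the focal length in pixels is half the picture's height over the tangent of half this angle, whatever the lens; pixels are square), "cx", "cy" (the principal point, pixels), "k1" (the pictures are not rectified: a ray, as slopes to the right and down, at radius r is drawn at 1 + k1 r^2 times it, then the intrinsics apply), "view" (4x4, takes a point from world to camera coordinates). Camera axes: x right, y down, z forward; pixel columns grow to the right and rows downward; lengths in m; the calibration is good to about 2 mm. A picture is of the moment at which its call begins: read the wrist's pose just before it. camera_params takes no time and is no camera call; for the wrist camera it gives the pose at the moment of the call.
- job_done(): hands the job in; it is judged then, once.
The state is a dict: "t": time; "q": joint angles; "qd": joint speeds; "joint_efforts": joint torques, N m; "eef_pos": TCP position; "ee_rot": TCP orientation; "force": force on the tool from outside, world axes, zero at the start; "moment": the same for the moment, N m; "width": finger opening in m; "gripper_force": force on a finger pad.
Only numpy, scipy, OpenCV 4.12 (cv2) and the standard library are available. Lean on these libraries where they do the work, as an engineer would, in place of code of your own. Each camera call takes 0.05 s, during which the arm holds its last target. There are 200 camera calls.

## Working session

There is one attempt and no reset: what is moved stays moved. The work goes in short steps, Python scripts to look and compute and a shell command to move; the robot and the scene stay as the last step left them, time stands still between calls to the robot, and variables do not carry over. Pictures are saved under pics/ and viewed, at most 10 in all, crops included, and the job is handed in when it is done.

```bash
mkdir -p pics; ls; cat > h.py <<'E'
import numpy as np, cv2
from station import *
def snap(n,f):
    p=camera_params(n); im=grab_frame(n); cv2.imwrite('pics/'+f,im); np.save('pics/'+f+'.npy',np.array([p['vertical_fov'],p['cx'],p['cy'],p['k1'],*np.array(p['view']).ravel()])); return im
def P(f):
    a=np.load('pics/'+f+'.npy'); fl=192/np.tan(np.radians(a[0])/2)
    return fl,a[1],a[2],a[3],a[4:].reshape(4,4)
def proj(f,X):
    fl,cx,cy,k,V=P(f); X=np.atleast_2d(X); c=X@V[:3,:3].T+V[:3,3]; s=c[:,:2]/c[:,2:]
    s=s*(1+k*(s**2).sum(1,keepdims=True)); return s*fl+[cx,cy]
def ray(f,u,v):
    fl,cx,cy,k,V=P(f); d=np.array([(u-cx)/fl,(v-cy)/fl]); s=d.copy()
    for _ in range(30): s=d/(1+k*(s@s))
    R=V[:3,:3]; return -R.T@V[:3,3], R.T@np.array([*s,1])
def at_z(f,u,v,z):
    o,d=ray(f,u,v); return o+d*(z-o[2])/d[2]
E
python3 - <<'E'
from h import *
for n in('scene','top'):
    im=snap(n,n+'1.png'); cv2.imwrite('pics/%s1b.png'%n,cv2.resize(im,(800,600),interpolation=cv2.INTER_CUBIC))
    p=P(n+'1.png');print(n,p[:4],(-p[4][:3,:3].T@p[4][:3,3]).round(3))
s=get_state();print(s['eef_pos'],s['ee_rot'],s['width'],grip_point_offset() if callable(grip_point_offset) else grip_point_offset)
E
```

```text
pics
scene (np.float64(359.80528581345294), np.float64(253.2029490647372), np.float64(192.1340709078551), np.float64(0.028331423239776544)) [-0.272  0.821  0.783]
top (np.float64(451.1112112012021), np.float64(253.72749194291694), np.float64(191.9704551890408), np.float64(0.014941616369832222)) [0.207 0.012 1.727]
[ 0.29446567 -0.60689369  0.22571456] [ 3.14008262e+00 -1.18842830e-04 -2.68993376e+00] 0.08761077507451281 0.0188
```

View pics/scene1b.png

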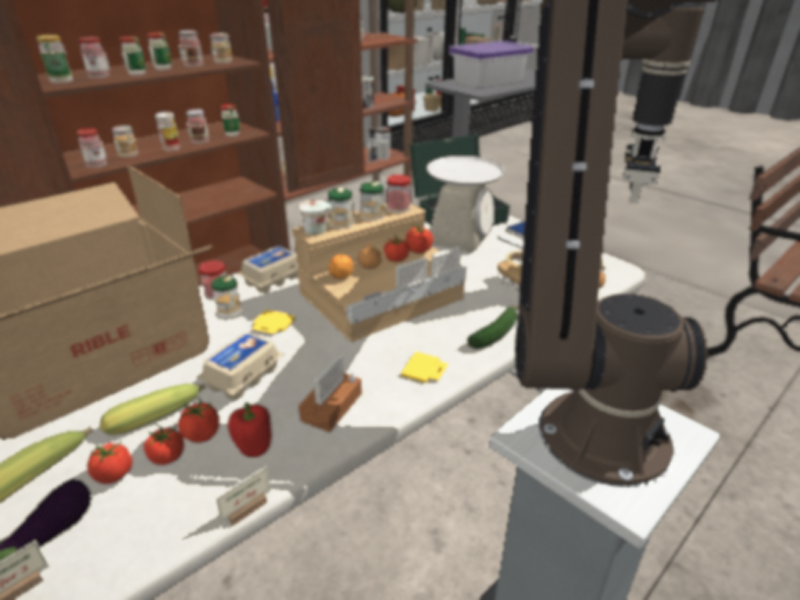

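View pics/top1b.png

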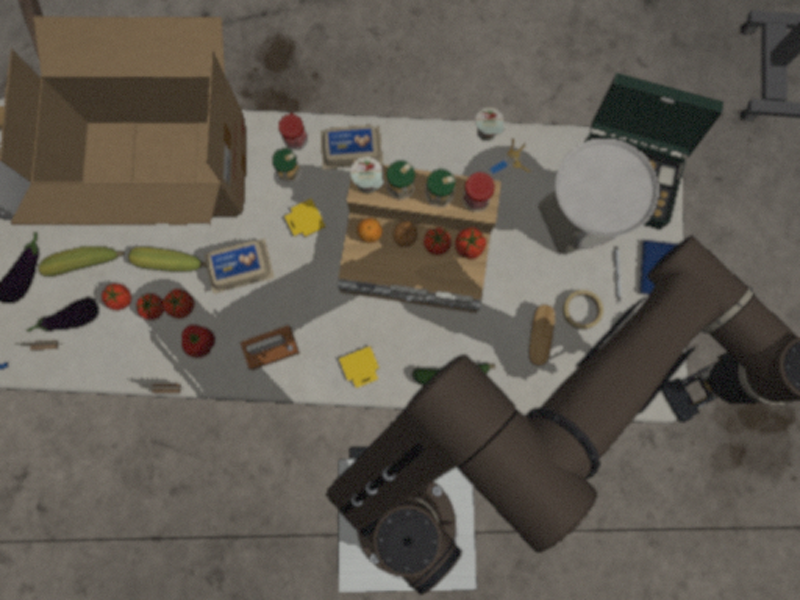

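The scene shows the white holder in its block at about (330,385) of the enlarged view and the rail with two fitted holders at (350-465, 255-330). The top view shows the block at (270,347) and the lip from (340,290) to (477,304). Next I'll enlarge crops of both.

```bash
python3 - <<'E'
from h import *
s=cv2.imread('pics/scene1.png'); t=cv2.imread('pics/top1.png')
a=cv2.resize(s[150:280,180:310],(600,600),interpolation=cv2.INTER_CUBIC)
cv2.imwrite('pics/c1.png',a)
b=cv2.resize(t[130:250,145:325],(800,533),interpolation=cv2.INTER_CUBIC)
cv2.imwrite('pics/c2.png',b)
for n,u,v,z in [('block',172.8,222,.042),('lipL',340/1.5625,290/1.5625,.1),('lipR',477/1.5625,306/1.5625,.1)]:
    print(n,at_z('top1.png',u,v,z).round(3))
E
```

```text
block [0.416 0.317 0.042]
lipL [0.541 0.144 0.1  ]
lipR [ 0.497 -0.177  0.1  ]
```

View pics/c1.png

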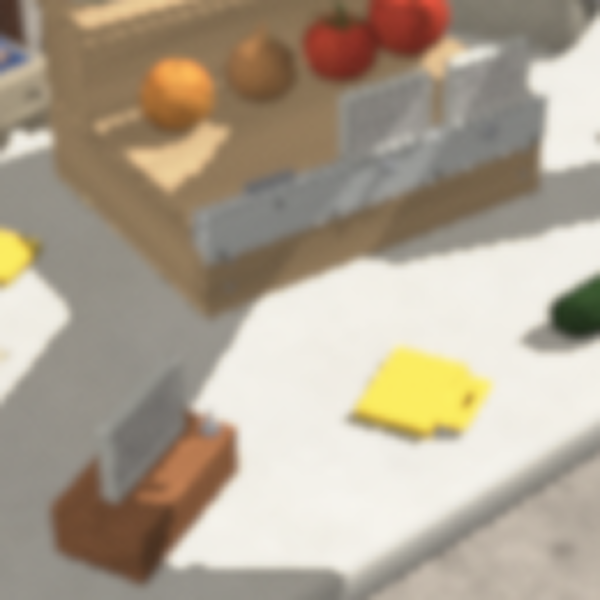

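View pics/c2.png

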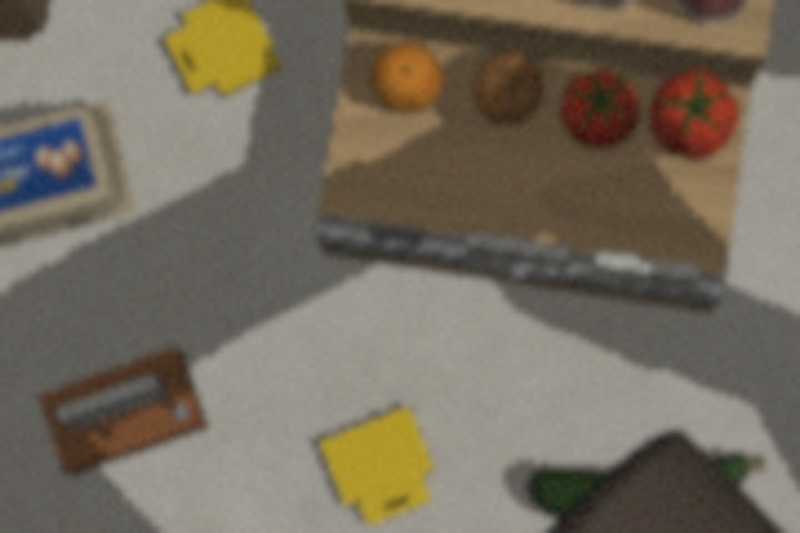

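The empty bay is the leftmost one, with the bare leaf at about (270,180) in the scene crop. The block's screw is on its near right corner, so block yaw is about +0.3 and riser yaw about -0.13. Next I'll work out the move to a wrist look above the block.

```bash
cat >> h.py <<'E'
from scipy.spatial.transform import Rotation as R
def plan(pos,yaw,pos0=None,rot0=None):
    s=get_state(); p0=np.array(s['eef_pos'] if pos0 is None else pos0); r0=R.from_euler('xyz',s['ee_rot'] if rot0 is None else rot0)
    rt=R.from_euler('xyz',[np.pi,0,yaw])
    return (r0.inv().apply(np.array(pos)-p0)*100).round(2), (r0.inv()*rt).as_rotvec().round(4)
E
python3 - <<'E'
from h import *
s=get_state(); r=R.from_euler('xyz',s['ee_rot']); p=camera_params('wrist'); V=np.array(p['view'])
c=-V[:3,:3].T@V[:3,3]; print('cam in tool',r.inv().apply(c-s['eef_pos']).round(3),'fwd in tool',r.inv().apply(V[2,:3]).round(3),'right',r.inv().apply(V[0,:3]).round(3),p['vertical_fov'])
print(s['t'])
for pos in ([.40,-.40,.3],[.45,0,.32],[.40,.25,.30],[.36,.29,.30]): print(pos,plan(pos,-1.27))
E
```

```text
cam in tool [ 0.078 -0.    -0.159] fwd in tool [-0.286 -0.001  0.958] right [-0.     1.     0.001] 70.96412886499877
0.1
[0.4, -0.4, 0.3] (array([-18.52,  14.02,  -7.41]), array([ 1.3000e-03,  1.0000e-03, -1.4199e+00]))
[0.45, 0, 0.32] (array([-40.48,  47.83,  -9.36]), array([ 1.3000e-03,  1.0000e-03, -1.4199e+00]))
[0.4, 0.25, 0.3] (array([-46.89,  72.5 ,  -7.32]), array([ 1.3000e-03,  1.0000e-03, -1.4199e+00]))
[0.36, 0.29, 0.3] (array([-45.04,  77.85,  -7.32]), array([ 1.3000e-03,  1.0000e-03, -1.4199e+00]))
```

```bash
python3 -m creep '[[[8.7,-4.6,3.5,-1.9,0,0,-0.15],[8.7,-9.2,7,-3.7,0,0,-0.3],[8.7,-13.8,10.5,-5.6,0,0,-0.45],[8.7,-18.5,14,-7.4,0,0,-0.6],[8.7,-22,19,-8,0,0,-0.75],[8.7,-25.3,24,-8.4,0,0,-0.9],[8.7,-28.6,29,-8.8,0,0,-1.05],[8.7,-31.9,34,-9,0,0,-1.2],[8.7,-35,39,-9.2,0,0,-1.3],[8.7,-38,44,-9.4,0,0,-1.4],[8.7,-40.5,48.5,-9.4,0,0,-1.42],[8.7,-41.7,54,-9,0,0,-1.42],[8.7,-42.7,59.5,-8.5,0,0,-1.42],[8.7,-43.7,65,-8,0,0,-1.42],[8.7,-44.5,70.5,-7.5,0,0,-1.42],[8.7,-45,76,-7.3,0,0,-1.42],[8.7,-45,76,-7.3,0,0,-1.42],[8.7,-45,76,-7.3,0,0,-1.42]]]'
python3 - <<'E'
from h import *
im=snap('wrist','w1.png'); cv2.imwrite('pics/w1b.png',cv2.resize(im,(800,600),interpolation=cv2.INTER_CUBIC)); t=snap('top','top2.png');s=get_state();print(s['t'],s['eef_pos'],s['ee_rot'],s['q'])
E
```

```text
t: 2.35
eef_pos: [0.3674, 0.2729, 0.2993]
ee_rot: [3.141, -0.001, -1.269]
force: [-0.6, -0.6, -0.6]
width: 0.0867
gripper_force: 0.0
2.45 [0.36789052 0.27215877 0.2995464 ] [ 3.14146715e+00 -8.61775810e-05 -1.27061844e+00] [ 1.06939021e+00 -5.27526320e-02 -3.18981489e-01 -2.63079035e-05
 -1.30471758e+00 -7.69205407e-01]
```

View pics/w1b.png

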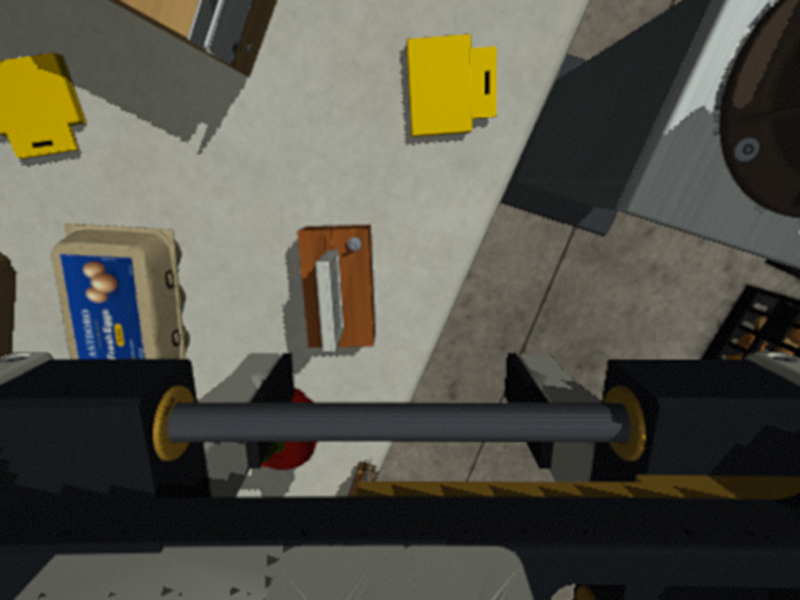

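The wrist view shows the block at (300-375, 226-350), screw at (354,243), and the holder's top edge running from (325,255) to (328,350). I'll zoom in on it, next to the unobstructed top view of the riser.

```bash
python3 - <<'E'
from h import *
w=cv2.imread('pics/w1.png'); 
a=cv2.resize(w[138:238,185:245],(360,600),interpolation=cv2.INTER_CUBIC)
t=cv2.imread('pics/top2.png'); b=cv2.resize(t[170:210,210:320],(440,160),interpolation=cv2.INTER_CUBIC)
b=np.clip(b*1.5,0,255).astype(np.uint8)
c=np.zeros((600,800,3),np.uint8); c[:,:360]=a; c[:160,360:]=b
cv2.imwrite('pics/c3.png',c)
E
```

```text
(no output)
```

View pics/c3.png

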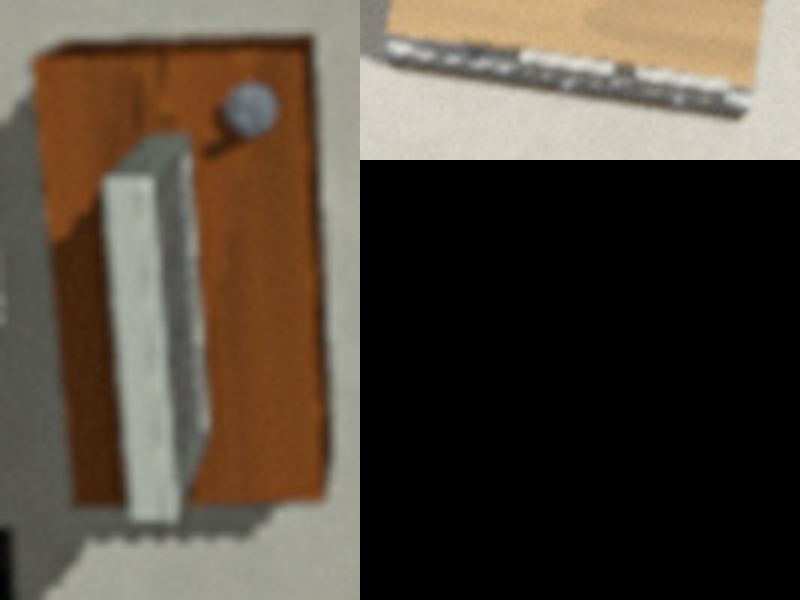

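```bash
python3 - <<'E'
from h import *
from scipy.optimize import least_squares
px=lambda u,v:(185+(u+.5)/6-.5,138+(v+.5)/6-.5)
H=np.array([px(*q) for q in [(104,178),(156,178),(181,521),(130,521)]])
W=np.array([at_z('w1.png',*q,.102) for q in H]); print('holder top',W.round(4))
print('len',np.linalg.norm(W[0]-W[3]),np.linalg.norm(W[1]-W[2]),'wid',np.linalg.norm(W[0]-W[1]),np.linalg.norm(W[3]-W[2]))
B=np.array([px(*q) for q in [(38,60),(312,50),(325,500),(75,505)]])
Wb=np.array([at_z('w1.png',*q,.042) for q in B]); print('block',Wb.round(4)); 
print([np.linalg.norm(Wb[i]-Wb[(i+1)%4]).round(4) for i in range(4)])
d=W[3]-W[0]+W[2]-W[1]; a=np.arctan2(-d[0],d[1]); db=Wb[3]-Wb[0]+Wb[2]-Wb[1]; ab=np.arctan2(-db[0],db[1])
c=W.mean(0);cb=Wb.mean(0); print('hold c',c,'yaw',a,'block c',cb,'yaw',ab)
v=(c-cb)[:2]; print('frame rel block x,y',v@[np.cos(ab),np.sin(ab)],v@[-np.sin(ab),np.cos(ab)])
print('screw',at_z('w1.png',*px(250,108),.06))
sc=at_z('w1.png',*px(250,108),.06)-cb; print(sc[:2]@[np.cos(ab),np.sin(ab)],sc[:2]@[-np.sin(ab),np.cos(ab)])
# riser lip in top2 
q=lambda u,v:(210+(u-360+.5)/4-.5,170+(v+.5)/4-.5)
for u,v in[(388,62),(745,112)]: print('lip front top',at_z('top2.png',*q(u,v),.1).round(4))
E
```

```text
holder top [[0.4377 0.285  0.102 ]
 [0.4266 0.2815 0.102 ]
 [0.4001 0.3599 0.102 ]
 [0.4116 0.3634 0.102 ]]
len 0.08266705786294734 0.08269816127477878 wid 0.011598181604695352 0.012117459740815167
block [[0.4692 0.2749 0.042 ]
 [0.4031 0.2516 0.042 ]
 [0.3653 0.3691 0.042 ]
 [0.431  0.391  0.042 ]]
[np.float64(0.07), np.float64(0.1234), np.float64(0.0693), np.float64(0.1223)]
hold c [0.41898378 0.32245362 0.102     ] yaw 0.3235684324957354 block c [0.41714442 0.32163934 0.042     ] yaw 0.31432203009051024
frame rel block x,y 0.002001004292628778 0.00020571376756087215
screw [0.41319993 0.26744777 0.06      ]
-0.020505730946482194 -0.05031699187454574
lip front top [0.5429 0.1479 0.1   ]
lip front top [ 0.4906 -0.1788  0.1   ]
```

The screw and the frame are both about 5.5 mm off from a centred slot in the same direction. So the slot sits off-centre in the block, and the frame at -3.5 mm from it means the ticket already faces -x. Next I'll take a close look at the bay.

```bash
python3 - <<'E'
from h import *
print(plan([.525,.05,.30],-1.73))
E
```

```text
(array([25.87, -8.44, -0.04]), array([ 1.000e-04, -1.000e-04,  4.594e-01]))
```

```bash
python3 -m creep '[[[8.7,5,-1.6,0,0,0,0.1],[8.7,10,-3.2,0,0,0,0.2],[8.7,15,-4.8,0,0,0,0.3],[8.7,20,-6.5,0,0,0,0.4],[8.7,25.9,-8.4,0,0,0,0.46],[8.7,25.9,-8.4,0,0,0,0.46],[8.7,25.9,-8.4,0,0,0,0.46]]]'
python3 - <<'E'
from h import *
im=snap('wrist','w2.png'); s=get_state();print(s['t'],s['eef_pos'],s['ee_rot'],s['q'])
cv2.imwrite('pics/w2b.png',cv2.resize(im[0:260,100:420],(800,650),interpolation=cv2.INTER_CUBIC)[:600])
E
```

```text
t: 3.32
eef_pos: [0.5245, 0.0491, 0.2994]
ee_rot: [3.141, 0.0, -1.733]
force: [0.2, 0.4, -0.8]
width: 0.0869
gripper_force: 0.0
3.375 [0.52437205 0.04997872 0.29962224] [ 3.14157926e+00  2.14146707e-04 -1.73078896e+00] [ 4.67573361e-01  7.16908525e-02 -1.92718132e-01 -1.87734470e-04
 -1.30627244e+00 -6.27516925e-01]
```

View pics/w2b.png

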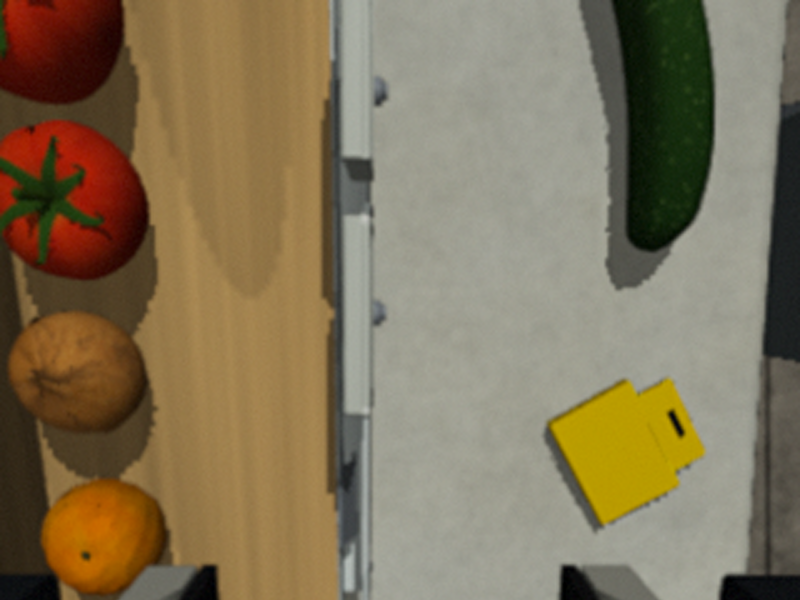

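```bash
python3 - <<'E'
from h import *
px=lambda u,v:(100+(u+.5)/2.5-.5,(v+.5)/2.5-.5)
f='w2.png'
W=np.array([at_z(f,*px(*q),.16) for q in[(344,214),(371,214),(370,413),(345,413)]]);print(W.round(4))
print('len',np.linalg.norm(W[0]-W[3]),np.linalg.norm(W[1]-W[2]),np.linalg.norm(W[0]-W[1]))
F=at_z(f,*px(343,156),.16);F2=at_z(f,*px(371,156),.16);print('far holder near edge',F.round(4),F2.round(4))
d=W[3]-W[0]+W[2]-W[1];a=np.arctan2(-d[0],d[1]);print('yaw from middle',a)
b=((W[2]+W[3])/2-(F+F2)/2);print('pitch',np.linalg.norm(b),'yaw',np.arctan2(-b[0],b[1]))
for u,v in[(372,180),(371,430),(371,560)]:print('lip front?',at_z(f,*px(u,v),.1).round(4))
a=np.arctan2(-b[0],b[1]);x=np.array([np.cos(a),np.sin(a)]);y=np.array([-x[1],x[0]])
c=W.mean(0)[:2];bay=c+.0035*x+.104*y;print('mid tongue',c+.0035*x,'bay',bay)
# top2 check of leaf / fitted / lip by projection
Z=lambda X,z:np.array([*X,z])
mid=c+.0035*x
pts=[Z(bay-.007*x-.052*y*0,.1),Z(mid-.007*x+.172*y,.1),Z(mid-.007*x-.172*y,.1),Z(bay+.009*x,.104),Z(c+.042*y,.16),Z(c-.042*y,.16)]
q=proj('top2.png',pts);print('top crop c3 px',((q-[210,170])*4+[360,0]).round(1))
q=proj('scene1.png',pts);print('scene crop c1 px',((q-[180,150])*600/130).round(1))
print('block frame top in c2?',((proj('top2.png',[[.419,.3225,.102]])-[145,130])*800/180))
E
```

```text
[[ 0.5253 -0.0583  0.16  ]
 [ 0.5143 -0.0565  0.16  ]
 [ 0.5288  0.025   0.16  ]
 [ 0.5398  0.0232  0.16  ]]
len 0.0827632204986959 0.08276551856313828 0.011121807438584925
far holder near edge [ 0.5218 -0.0796  0.16  ] [ 0.5107 -0.0778  0.16  ]
yaw from middle -0.17567608309730529
pitch 0.10433392483668678 yaw -0.1738306833208503
lip front? [ 0.5118 -0.0774  0.1   ]
lip front? [0.5333 0.0448 0.1   ]
lip front? [0.5461 0.1198 0.1   ]
mid tongue [ 0.53050998 -0.01728309] bay [0.54849747 0.08514957]
top crop c3 px [[453.3  60.8]
 [380.6  49.5]
 [750.7 106.8]
 [456.   43.1]
 [519.7  54.1]
 [613.3  68.5]]
scene crop c1 px [[274.9 183. ]
 [199.3 209.7]
 [546.   87.2]
 [263.7 169.7]
 [338.3  91.8]
 [424.6  63.4]]
block frame top in c2? [[104.18990637 396.99391888]]
```

Everything agrees: the pitch measures 104.3 mm, riser yaw is -0.174, and the bay is at (0.5485, 0.085). Now I'll plan the grasp.

```bash
python3 - <<'E'
from h import *
for z in(.25,.15,.061): print(plan([.419,.3225,z],-1.251))
E
```

```text
(array([-25.22,  14.74,   4.97]), array([-0.000e+00,  2.000e-04, -4.798e-01]))
(array([-25.22,  14.74,  14.97]), array([-0.000e+00,  2.000e-04, -4.798e-01]))
(array([-25.22,  14.74,  23.87]), array([-0.000e+00,  2.000e-04, -4.798e-01]))
```

```bash
python3 -m creep '[[[8.7,-5,2.9,0,0,0,-0.1],[8.7,-10,5.8,1,0,0,-0.2],[8.7,-15,8.7,3,0,0,-0.3],[8.7,-20,11.6,5,0,0,-0.4],[8.7,-25.2,14.7,9,0,0,-0.48],[8.7,-25.2,14.7,13,0,0,-0.48],[8.7,-25.2,14.7,15,0,0,-0.48],[8.7,-25.2,14.7,15,0,0,-0.48],[8.7,-25.2,14.7,15,0,0,-0.48]]]'
python3 - <<'E'
from h import *
im=snap('wrist','w3.png'); s=get_state();print(s['t'],s['eef_pos'],s['ee_rot'])
cv2.imwrite('pics/w3b.png',cv2.resize(im[100:384,100:420],(640,568),interpolation=cv2.INTER_CUBIC))
c,y=np.array([.419,.3225]),.32; x=np.array([np.cos(y),np.sin(y)]);t=np.array([-x[1],x[0]])
X=[[*(c+a*.006*x+b*.042*t),.102] for a in(1,-1) for b in (-1,1)]
print(((proj('w3.png',X)-[100,100])*2).round())
E
```

```text
t: 4.5
eef_pos: [0.4195, 0.3235, 0.151]
ee_rot: [-3.14, 0.001, -1.248]
force: [0.5, 0.3, -0.2]
width: 0.0872
gripper_force: 0.0
4.55 [0.41977132 0.32344239 0.15114475] [-3.13946148e+00  1.33578775e-03 -1.24889289e+00]
[[296. 121.]
 [297. 314.]
 [327. 121.]
 [325. 314.]]
```

View pics/w3b.png

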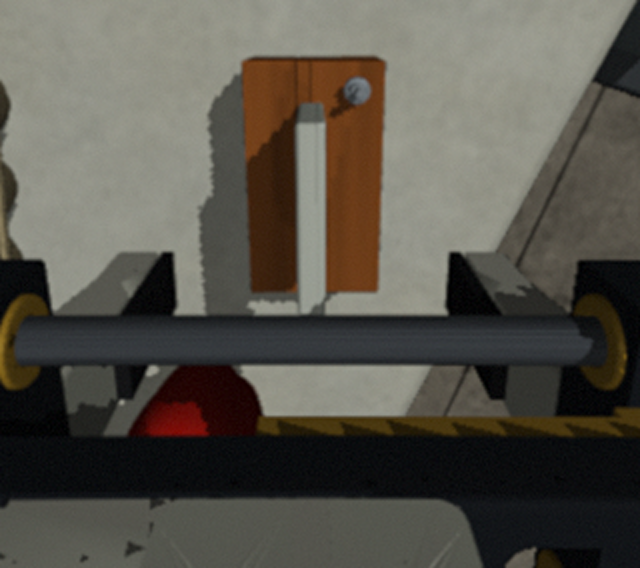

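The holder top sits where predicted (296-326 px). The slot seams at (297-311, 80) confirm the slot is offset +5.6 mm, so the ticket faces -x. Descending to grip.

```bash
python3 -m creep '[[[8.7,0,0,3,0,0,0],[8.7,0,0,6,0,0,0],[8.7,0,0,8,0,0,0],[8.7,0,0,8.9,0,0,0],[8.7,0,0,8.9,0,0,0],[4,0,0,8.9,0,0,0],[1,0,0,8.9,0,0,0],[0.8,0,0,8.9,0,0,0],[0.8,0,0,8.9,0,0,0],[0.8,0,0,8.9,0,0,0],[0.8,0,0,8.9,0,0,0],[0.8,0,0,8.9,0,0,0]]]' 15; python3 -m creep '[[[0.4,0,0,0,0,0,0],[0.4,0,0,0,0,0,0],[0.4,0,0,0,0,0,0]]]' 50
```

```text
t: 6.05
eef_pos: [0.4195, 0.3226, 0.0605]
ee_rot: [3.142, -0.0, -1.25]
force: [-0.6, -0.5, 0.2]
width: 0.0226
gripper_force: 0.0
t: 6.42
eef_pos: [0.4198, 0.3229, 0.0606]
ee_rot: [-3.141, 0.0, -1.25]
force: [3.1, -0.0, -2.7]
width: 0.0114
gripper_force: 50.0
```

```bash
python3 -m creep '[[[0.4,0,0,-1,0,0,0],[0.4,0,0,-2.5,0,0,0],[0.4,0,0,-5,0,0,0],[0.4,0,0,-9,0,0,0],[0.4,0,0,-13,0,0,0],[0.4,0,0,-17,0,0,0],[0.4,0,0,-17,0,0,0],[0.4,0,0,-17,0,0,0]]]'
python3 - <<'E'
from h import *
print(get_state()['force'])
for z in(.23,.19): print(plan([.5465,.0855,z],-1.745))
E
```

```text
t: 7.42
eef_pos: [0.4186, 0.322, 0.2306]
ee_rot: [3.141, 0.0, -1.25]
force: [-0.1, -0.6, -0.8]
width: 0.011
gripper_force: 50.0
[-0.07770118 -0.62706439 -0.8133081 ]
(array([26.47, -4.68,  0.04]), array([1.100e-03, 1.000e-04, 4.948e-01]))
(array([26.47, -4.69,  4.04]), array([1.100e-03, 1.000e-04, 4.948e-01]))
```

```bash
python3 -m creep '[[[0.4,3,-0.5,0,0,0,0.06],[0.4,7,-1.2,0,0,0,0.13],[0.4,11,-1.9,0,0,0,0.21],[0.4,15,-2.6,0,0,0,0.28],[0.4,19,-3.3,0,0,0,0.36],[0.4,22.5,-4,0,0,0,0.43],[0.4,25.5,-4.5,0,0,0,0.48],[0.4,26.5,-4.7,0,0,0,0.495],[0.4,26.5,-4.7,2,0,0,0.495],[0.4,26.5,-4.7,4,0,0,0.495],[0.4,26.5,-4.7,4,0,0,0.495],[0.4,26.5,-4.7,4,0,0,0.495]]]'
python3 - <<'E'
from h import *
im=snap('wrist','w4.png'); sc=snap('scene','s4.png'); s=get_state();print(s['t'],s['eef_pos'],s['ee_rot'],s['force'])
a=cv2.resize(im[60:310,150:350],(400,500),interpolation=cv2.INTER_CUBIC)
b=cv2.resize(sc[145:225,205:285],(400,400),interpolation=cv2.INTER_CUBIC)
c=np.zeros((500,800,3),np.uint8);c[:,:400]=a;c[:400,400:]=b;cv2.imwrite('pics/c4.png',c)
E
```

```text
t: 8.93
eef_pos: [0.5477, 0.0863, 0.191]
ee_rot: [-3.142, -0.0, -1.744]
force: [0.3, 0.6, -0.6]
width: 0.0112
gripper_force: 50.0
9.025 [0.54804553 0.08634643 0.19141339] [-3.14062251e+00  5.78585487e-04 -1.74426056e+00] [-0.946       0.01063676 -0.89515351]
```

View pics/c4.png

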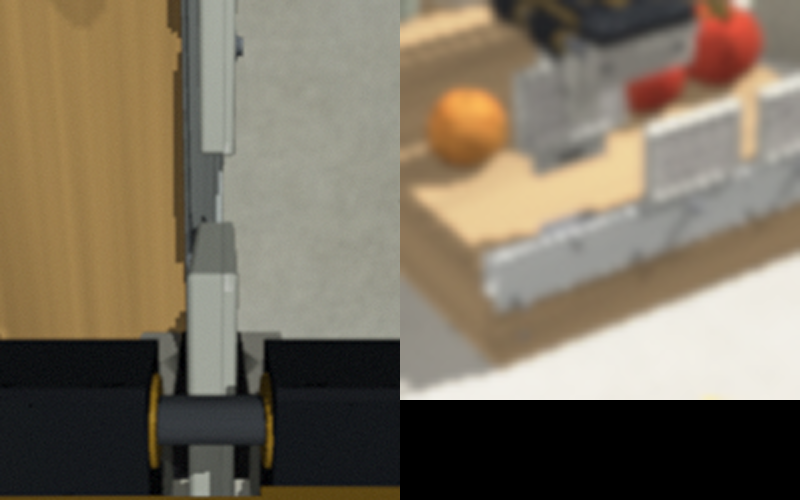

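The left panel shows the held holder's end at (188-236, 272) in line with the fitted one (201-233, 152). The right panel shows its ticket side facing front, above the bay. I'll compare the two in riser coordinates.

```bash
python3 - <<'E'
from h import *
px=lambda u,v:(150+(u+.5)/2-.5,60+(v+.5)/2-.5)
a=-.174;x=np.array([np.cos(a),np.sin(a)]);y=np.array([-x[1],x[0]])
f='w4.png'; A=[at_z(f,*px(u,272),.2328)[:2] for u in(188,237)]; B=[at_z(f,*px(u,152),.16)[:2] for u in(202,234)]
bay=np.array([.5485,.08515]); r=lambda p:np.array([(p-bay)@x,(p-bay)@y]).round(4)
print([r(p) for p in A],[r(p) for p in B],'w',np.linalg.norm(A[1]-A[0]),np.linalg.norm(B[1]-B[0]))
print('TCP',r(np.array(get_state()['eef_pos'][:2])))
E
```

```text
[array([ 0.0039, -0.0411]), array([-0.0073, -0.0411])] [array([ 0.0018, -0.0624]), array([-0.0093, -0.0624])] w 0.011172371400459112 0.011070151453351511
TCP [-0.0007  0.0011]
```

```bash
python3 -m creep '[[[0.4,0.1,0.1,1,0,0,0],[0.4,0.1,0.1,2.5,0,0,0],[0.4,0.1,0.1,3.8,0,0,0],[0.4,0.1,0.1,4.4,0,0,0],[0.4,0.1,0.1,4.9,0,0,0],[0.4,0.1,0.1,5.3,0,0,0],[0.4,0.1,0.1,5.3,0,0,0]]]' 55
```

```text
t: 9.9
eef_pos: [0.5467, 0.0852, 0.1376]
ee_rot: [-3.141, 0.0, -1.745]
force: [0.9, 0.2, -0.4]
width: 0.0111
gripper_force: 55.0
```

```bash
python3 -m creep '[[[0.4,0,0,0.4,0,0,0],[0.4,0,0,0.8,0,0,0],[0.4,0,0,1.2,0,0,0],[0.4,0,0,1.5,0,0,0],[0.4,0,0,1.5,0,0,0]]]'
```

```text
t: 10.52
eef_pos: [0.5467, 0.0853, 0.1225]
ee_rot: [-3.141, 0.0, -1.745]
force: [0.7, 0.2, 0.9]
width: 0.0112
gripper_force: 55.0
```

```bash
python3 -m creep '[[[0.4,0,0,0.15,0,0,0],[0.4,0,0,0.3,0,0,0],[0.4,0,0,0.3,0,0,0],[0.4,0,0,0.3,0,0,0]]]';python3 -m creep '[[[0.4,0,0,0.05,0,0,0],[0.4,0,0,0.1,0,0,0],[0.4,0,0,0.1,0,0,0]]]'
```

```text
t: 11.02
eef_pos: [0.5466, 0.0852, 0.1195]
ee_rot: [-3.142, 0.0, -1.745]
force: [-0.1, 0.7, 2.3]
width: 0.0108
gripper_force: 55.0
t: 11.4
eef_pos: [0.5466, 0.0852, 0.1186]
ee_rot: [-3.141, 0.0, -1.745]
force: [1.0, 0.6, 4.3]
width: 0.0108
gripper_force: 55.0
```

```bash
python3 -m creep '[[[0.4,0,0,0.05,0,0,0],[0.4,0,0,0.1,0,0,0],[0.4,0,0,0.1,0,0,0]]]'
```

```text
t: 11.78
eef_pos: [0.547, 0.0851, 0.1183]
ee_rot: [-3.141, 0.0, -1.744]
force: [-1.3, -0.2, 9.2]
width: 0.0111
gripper_force: 55.0
```

```bash
python3 -m creep '[[[0.4,0,0,0.05,0,0,0],[0.4,0,0,0.1,0,0,0],[0.4,0,0,0.1,0,0,0],[0.4,0,0,0.1,0,0,0]]]'
```

```text
t: 12.28
eef_pos: [0.5474, 0.0851, 0.1182]
ee_rot: [-3.139, 0.0, -1.744]
force: [-1.8, -0.4, 15.1]
width: 0.0107
gripper_force: 55.0
```

```bash
python3 -m creep '[[[0.4,0,0,0.04,0,0,0],[0.4,0,0,0.04,0,0,0],[0.4,0,0,0.04,0,0,0],[0.4,0,0,0.04,0,0,0],[0.4,0,0,0.04,0,0,0],[0.4,0,0,0.04,0,0,0]]]'
python3 - <<'E'
from h import *
im=snap('wrist','w5.png'); sc=snap('scene','s5.png'); s=get_state();print(s['t'],s['force'],s['moment'])
a=cv2.resize(im[60:310,150:350],(400,500),interpolation=cv2.INTER_CUBIC)
b=cv2.resize(sc[145:225,205:285],(400,400),interpolation=cv2.INTER_CUBIC)
c=np.zeros((500,800,3),np.uint8);c[:,:400]=a;c[:400,400:]=b;cv2.imwrite('pics/c5.png',c)
E
```

```text
t: 13.02
eef_pos: [0.5476, 0.0851, 0.1182]
ee_rot: [-3.139, 0.001, -1.744]
force: [-2.9, -1.8, 17.3]
width: 0.011
gripper_force: 55.0
13.125 [-1.66801523 -1.5470333  18.09674236] [-0.38617324  0.98249758  0.00171224]
```

View pics/c5.png

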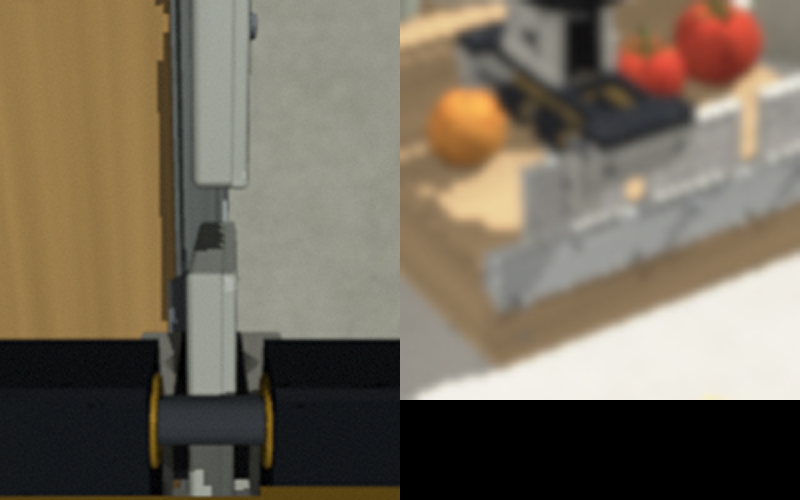

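```bash
python3 - <<'E'
from h import *
px=lambda u,v:(150+(u+.5)/2-.5,60+(v+.5)/2-.5)
a=-.174;x=np.array([np.cos(a),np.sin(a)]);y=np.array([-x[1],x[0]])
bay=np.array([.5485,.08515]); r=lambda p:np.array([(p-bay)@x,(p-bay)@y]).round(4)
for q in[(188,274),(237,274),(195,186),(247,186)]: print(r(at_z('w5.png',*px(*q),.16)[:2]))
E
```

```text
[ 0.0039 -0.0419]
[-0.0073 -0.0419]
[ 0.0021 -0.0619]
[-0.0092 -0.0619]
```

Seated to full depth and centred along the lip, but about 1.9 mm back of the fitted ones. I'll ease the load, nudge it forward and press again.

```bash
python3 -m creep '[[[0.4,0,0,-0.12,0,0,0],[0.4,0,0.07,-0.12,0,0,0],[0.4,0,0.14,-0.12,0,0,0],[0.4,0,0.14,-0.12,0,0,0],[0.4,0,0.14,-0.12,0,0,0]]]'; python3 -m creep '[[[0.4,0,0,0.06,0,0,0],[0.4,0,0,0.12,0,0,0],[0.4,0,0,0.12,0,0,0],[0.4,0,0,0.12,0,0,0],[0.4,0,0,0.12,0,0,0],[0.4,0,0,0.12,0,0,0]]]'
python3 - <<'E'
from h import *
im=snap('wrist','w6.png');s=get_state();print(s['t'],s['force'],s['moment'])
A=cv2.imread('pics/w5.png')[165:185,235:275].astype(float).mean(2)
# shift of fitted holder edge between w5 and w6 (sub-pixel)
a=cv2.imread('pics/w5.png',0)[70:150,225:290].astype(np.float32);b=im[70:150,225:290].mean(2).astype(np.float32)
print(cv2.phaseCorrelate(a,b,cv2.createHanningWindow(a.shape[::-1],cv2.CV_32F)))
E
```

```text
t: 13.75
eef_pos: [0.5464, 0.0854, 0.1184]
ee_rot: [-3.139, 0.0, -1.744]
force: [2.3, -1.7, 8.3]
width: 0.0112
gripper_force: 55.0
t: 14.5
eef_pos: [0.5468, 0.0853, 0.1183]
ee_rot: [-3.138, 0.001, -1.744]
force: [-0.6, -2.0, 15.7]
width: 0.011
gripper_force: 55.0
14.55 [-0.08466047 -2.20391439 16.72158047] [-0.74953383  0.2099473   0.05805044]
((-1.6663212562315692, -0.01986520772464928), 0.9852457241879569)
```

```bash
python3 -m creep '[[[0.4,0,0,-0.2,0,0,0],[0.4,0,0.05,-0.2,0,0,0],[0.4,0,0.1,-0.2,0,0,0],[0.4,0,0.1,-0.2,0,0,0],[0.4,0,0.1,-0.2,0,0,0]]]'; python3 -m creep '[[[0.4,0,0,0.1,0,0,0],[0.4,0,0,0.2,0,0,0],[0.4,0,0,0.21,0,0,0],[0.4,0,0,0.21,0,0,0],[0.4,0,0,0.21,0,0,0],[0.4,0,0,0.21,0,0,0]]]'
python3 - <<'E'
from h import *
im=snap('wrist','w7.png');s=get_state();print(s['t'],s['force'],s['moment'])
a=cv2.imread('pics/w5.png',0)[70:150,225:290].astype(np.float32);b=im[70:150,225:290].mean(2).astype(np.float32)
print(cv2.phaseCorrelate(a,b,cv2.createHanningWindow(a.shape[::-1],cv2.CV_32F)))
E
```

```text
t: 15.18
eef_pos: [0.5455, 0.0855, 0.1185]
ee_rot: [-3.139, 0.0, -1.744]
force: [5.9, -3.5, 1.5]
width: 0.0111
gripper_force: 55.0
t: 15.92
eef_pos: [0.5461, 0.0855, 0.1183]
ee_rot: [-3.138, 0.001, -1.744]
force: [1.0, -4.0, 16.3]
width: 0.0111
gripper_force: 55.0
15.975 [ 0.54240312 -3.80028746 17.34811694] [-1.21907991 -0.48295802  0.03775758]
((-3.324237559848939, 0.049334724981292766), 0.9171104090081321)
```

```bash
python3 -c "
from station import *
print(job_done())"
```

```text
the job is handed in; nothing more can be done
None
```

The holder is in the middle of the empty left bay with its ticket to the front, and its height puts the shoulders on the lip; the gripper is still holding it upright and pressing down with about 17 N. It sits about 0.5 mm further back than the fitted ones, and I did not touch the other goods. I handed the job in at 16 s.

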